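# Slide a well plate under the scanner bridge

### The arm

A 7-joint arm with a two-finger parallel gripper is mounted at the origin on a cart in front of the work surface, level with it; the furniture and walls round the work are solid. World frame = base frame: x ahead of the robot, y to its left, z up, the work surface at z = 0. Lengths are in mm, angles in rad, forces in N, time in s.
With the tool pointing down it reaches from about 425 to 875 mm from the base axis. Payload 9.9 kg.
Tool frame: the origin (TCP) lies at the very end of the fingers, on their centre line; the grasp point (between the pads) lies 19 mm behind it (arm.tcp_to_grasp is the distance from the TCP to the grasp point, in mm); z points along the fingers, y is the line along which they close (so a half turn about z gives the same grasp; the last joint's range is limited). The gripper opens to 85 mm and grips with 20 to 120 N. Pads are 22 mm wide; open, the fingers measure 114 mm over their backs; the gripper's body (76 mm by 85 mm) begins 54 mm behind the grasp point. The pads swing forward as they close: fully open they stand 13 mm farther back than shut.
Start: joints at [-0.084, 0.576, 0.025, 1.437, -0.015, 1.129, -0.057], TCP at [675.003, 0.006, 231.289] pointing down, gripper open.
Joint ranges: [-2.76, 2.76], [-0.34, 2.15], [-1.52, 1.57], [0.19, 2.46], [-1.09, 4.23], [0.17, 1.99], [-2.82, 2.82]. Speed limits (rad/s): [2.22, 2.22, 3.01, 3.01, 3.14, 3.14, 3.14].

### API

Orientations are given as a unit quaternion [x, y, z, w].
In Python, from cell import telemetry, cams, arm gives the robot as it stands.
- The arm moves only by the tool send_rows, never from a script. Its argument "plan" is a list of rows, each an object of numbers: "grip": the finger opening in mm, from 0 to 85.4; "x", "y", "z": the shift along the tool's x, y, z each as a share of 0.2 m, from -1 to 1; "wx", "wy", "wz": the turn, a rotation vector about the tool's x, y, z each as a share of 0.5 rad, from -1 to 1. In form: [{"grip": .., "x": .., "y": .., "z": .., "wx": .., "wy": .., "wz": ..}, ...]. A call has exactly 10 rows; each row is the pose to reach, as a shift and turn from the pose commanded when the call began, along the tool's axes at that moment; what a row does not reach only later rows make up. A row lasts 1/12 s, in which the tool goes at most 41.7 mm and 7.16 degrees, less where a joint would pass 70% of its speed; a pose out of reach is approached as far as the arm can. A call with a number of a shift or a turn outside -1 to 1 is refused whole. A call with a gripper value outside its range is refused whole. The fingers move at their own pace and stop on an object; "grip_force" is the grip in N (left out, the last holds). Time passes only in rows, so rows that repeat a pose let the fingers close, or fill a call up. It gives the time, the measured TCP pose, the force, the opening and the grip force at its end, in the units of the state.
- telemetry.read_state(): the state, without advancing time (a new reading comes with each control period).
- cams.grab_frame(name): name is "scene" or "side" or "wrist"; returns the picture (420x560x3 uint8, red, green, blue); there is no depth.
- cams.camera_model(name): a dict with "fov_y" (degrees; the focal length in pixels is half the picture's height over the tangent of half this angle, whatever the lens; pixels are square), "cx", "cy" (the principal point, pixels), "rvec" (rotation vector, rad) and "tvec" (3), from world to camera coordinates, as OpenCV has them; the wrist camera has in their place "hand_eye" (4x4, takes a point from camera to tool coordinates, whose origin is the TCP and whose axes are the flange's). Camera axes: x right, y down, z forward; pixel columns grow to the right and rows downward; lengths in mm; the calibration is good to about 2 mm. A picture is of the moment at which its call begins: read the wrist's pose just before it. camera_model takes no time and is no camera call.
- arm.sign_off(): hands the job in; it is judged then, once.
The state is a dict: "time": time; "q": joint angles; "qvel": joint speeds; "tau": joint torques, N m; "tcp_pos": TCP position; "ee_rot": TCP orientation; "force": force on the tool from outside, world axes, zero at the start; "wrist_torque": the same for the moment, N m; "gripper_width": finger opening in mm; "gripper_force": force on a finger pad.
Only numpy, scipy, OpenCV 4.12 (cv2) and the standard library are available. Lean on these libraries where they do the work, as an engineer would, in place of code of your own. Each camera call takes 0.05 s, during which the arm holds its last target. There are 200 camera calls.

### The job

Push the white 24-well plate along the bench, in through the open flared front of the low scanner bridge, until its leading short end rests squarely against the metal end stop behind the bridge, then draw back and leave it there. Only push it with the fingers: do not lift or tip it, keep the robot off the scanner itself, and leave the bottles and the flask standing where they are.

Things in the scene. Friction and masses are not known exactly. Their poses are not given: they have to be found in the camera images.
- well_plate: Loose rectangular white plate with 24 grey round wells, 128 x 85 mm, 14.5 mm high, about 0.12 kg, flat on the bench before the scanner's open side. Long axis within 0.25 rad of scanner x, centre at most 35 mm off the scanner's centre line. Origin: centre of its underside; x along the long side, y along the short, z up. Either end may go in first.
- scanner: White bridge fixed to the bench. Origin: on the bench under the middle of the beam, where the centre of the seated plate belongs; x points in, from the open front towards the end stop, y across, z up. Beam from x -20 to +20 mm, 126 mm wide in y, underside at 19 mm, top at 35 mm; legs 98 mm apart inside. Flared lead-ins, 14 mm high, reach forward to x = -36 mm and open to about 117 mm.
- stop_face (a point): Middle of the end stop's face at bench height, 64 mm behind the scanner's origin; axes as the scanner's. The aluminium stop bar is 10 mm high and 120 mm wide; side rails 8 mm high and 100 mm apart join it to the legs. The seated plate's trailing end is 44 mm in front of the beam.
- dropper: White dropper bottle with a nozzle, 51 mm across, 143 mm high, standing loose beside the scanner on its +y side; origin centre of the underside, z up. Must not be disturbed.
- indicator: Small brown bottle with a red cap, 43 mm across, 77 mm high, standing loose beside the scanner on its -y side; origin centre of the underside, z up. Must not be disturbed.
- small_flask: Small clear conical flask, 64 mm across, 107 mm high, standing loose behind the scanner; origin centre of the underside, z up. Must not be disturbed.
Things that resemble listed ones, but are neither listed nor needed, are in the scene too. What is shaped like the small_flask but pink or yellow is not meant.

How it is judged:
By the outcome, as a careful person would: the job done as asked, in the order asked, and still so for the second after the job is handed in, with the robot touching nothing.
It also fails if it takes over 64 s, if anything falls off the work surface, if the arm or the gripper's body presses on something with over 40 N, if the wrist force passes 120 N, or if a joint passes its speed limit or range.

## Working session

There is one attempt and no reset: what is moved stays moved. The work goes in short steps, Python scripts to look and compute and a tool call to move; the robot and the scene stay as the last step left them, time stands still between calls to the robot, and variables do not carry over. Pictures are saved under pics/ and viewed, at most 10 in all, crops included, and the job is handed in when it is done.

Besides the shell and the picture viewer there is one more tool, called after "Call:" as a command line: name --argument value ..., lists and objects as JSON in quotes. send_rows: Moves the arm, as the interface text tells. Shift numbers are shares of 0.2 m and turn numbers shares of 0.5 rad, none past 1 either way. Its arguments: {"type":"object","properties":{"plan":{"type":"array"},"grip_force":{"type":"number"}},"required":["plan"]}

```bash
mkdir -p pics; cat > h.py <<'E'
import numpy as np,cv2
from scipy.spatial.transform import Rotation as R
from cell import telemetry,cams,arm
def shot(n,f,crop=None,s=1):
    st=telemetry.read_state(); im=cams.grab_frame(n)[:,:,::-1]
    cv2.imwrite('pics/raw_'+f,im)
    if crop: im=im[crop[1]:crop[3],crop[0]:crop[2]]
    cv2.imwrite('pics/'+f,cv2.resize(im,None,fx=s,fy=s,interpolation=cv2.INTER_CUBIC)); return st
def ray(n,uv,z,st=None):
    m=cams.camera_model(n); f=210/np.tan(np.radians(m['fov_y'])/2)
    d=np.array([(uv[0]-m['cx'])/f,(uv[1]-m['cy'])/f,1])
    if 'rvec' in m:
        Rm=R.from_rotvec(np.ravel(m['rvec'])).as_matrix(); o=-Rm.T@np.ravel(m['tvec']); d=Rm.T@d
    else:
        H=np.array(m['hand_eye']); Rt=R.from_quat(st['ee_rot']).as_matrix()
        o=Rt@H[:3,3]+st['tcp_pos']; d=Rt@H[:3,:3]@d
    return o+d*(z-o[2])/d[2]
E
python3 - <<'E'
from h import *
st=shot('scene','s1.png',s=1.4); shot('wrist','w1.png',s=1.4)
print(st); print(cams.camera_model('wrist')); print(cams.camera_model('scene'))
E
```

```text
{'time': 0.0, 'q': array([-0.08380998,  0.57653268,  0.02487093,  1.43792569, -0.01500475,
        1.12898623, -0.05646173]), 'qvel': array([ 3.96620417e-05, -1.05591819e-04,  1.29274910e-03, -3.25011319e-04,
        1.36347575e-03, -5.22461197e-04, -2.43483038e-04]), 'tau': array([ 1.10782021e-03, -7.65753937e+01,  2.25157209e+00, -2.85965914e+01,
        1.54639565e-02,  1.25475466e-02,  7.09064329e-05]), 'tcp_pos': array([ 6.74542209e+02, -2.16907250e-03,  2.30436636e+02]), 'ee_rot': array([ 7.07086186e-01,  7.07126885e-01, -6.22852360e-04, -5.53835674e-04]), 'force': array([ 0.98936134, -0.25574574,  0.70184188]), 'wrist_torque': array([ 0.00415503,  0.03920344, -0.03725409]), 'gripper_force': 0.0, 'gripper_width': 85.33050103827726}
{'fov_y': 66.65020501938272, 'cx': 282.3048755514355, 'cy': 208.05343768838154, 'hand_eye': array([[-4.87076091e-04, -9.61577752e-01, -2.74532312e-01,
         7.00754099e+01],
       [ 9.99999871e-01, -5.08652362e-04,  7.40447074e-06,
         3.65945720e-01],
       [-1.46761484e-04, -2.74532273e-01,  9.61577875e-01,
        -1.42997862e+02],
       [ 0.00000000e+00,  0.00000000e+00,  0.00000000e+00,
         1.00000000e+00]])}
{'fov_y': 46.059882673832746, 'cx': 278.2424192113118, 'cy': 207.44455974791654, 'rvec': array([ 2.26607811, -0.81658416,  0.30271339]), 'tvec': array([-515.07351644,  242.60008157,  811.05852289])}
```

View pics/s1.png

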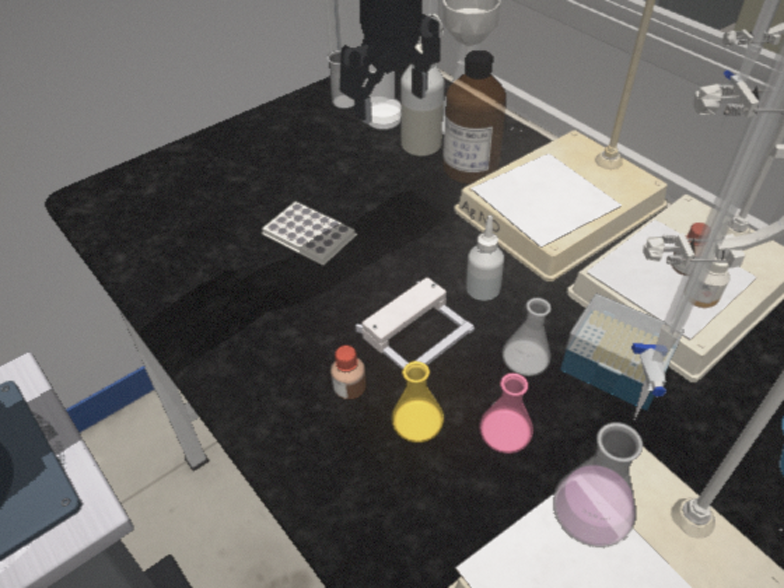

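View pics/w1.png

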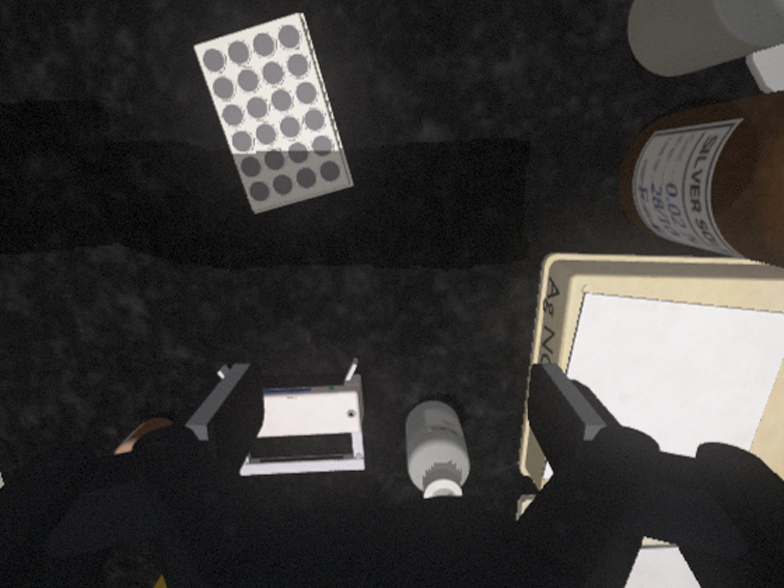

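The scene picture shows the plate at about (310,232) and the bridge at about (403,308). The indicator is at (348,372), the dropper at (485,268) and the clear flask at (527,340). In the wrist view the plate's corners are (195,45), (302,13), (352,186) and (255,213), and the bridge is at (305,420), so it must travel down the image (world -y).

```bash
python3 - <<'E'
from h import *
a=cv2.imread('pics/raw_s1.png')[190:300,230:345]; cv2.imwrite('pics/c1.png',cv2.resize(a,None,fx=5,fy=5,interpolation=cv2.INTER_CUBIC))
a=cv2.imread('pics/raw_w1.png')[250:345,145:275]; cv2.imwrite('pics/c2.png',cv2.resize(a,None,fx=6,fy=6,interpolation=cv2.INTER_CUBIC))
st=telemetry.read_state()
for p in [(195,45),(302,13),(352,186),(255,213)]: print(ray('wrist',np.array(p)/1.4,14.5,st).round(1))
for p in [(263,231),(297,202),(356,233),(322,262)]: print(ray('scene',np.array(p)/1.4,14.5,st).round(1))
E
```

```text
[530.2 152.5  14.5]
[608.6 172.9  14.5]
[640.8  53.3  14.5]
[563.1  32.4  14.5]
[524.3 145.5  14.5]
[606.3 170.3  14.5]
[634.6  45.8  14.5]
[555.3  27.1  14.5]
```

View pics/c1.png

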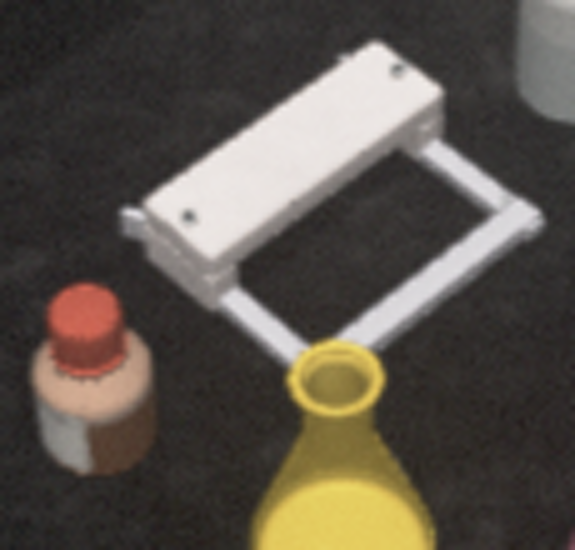

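View pics/c2.png

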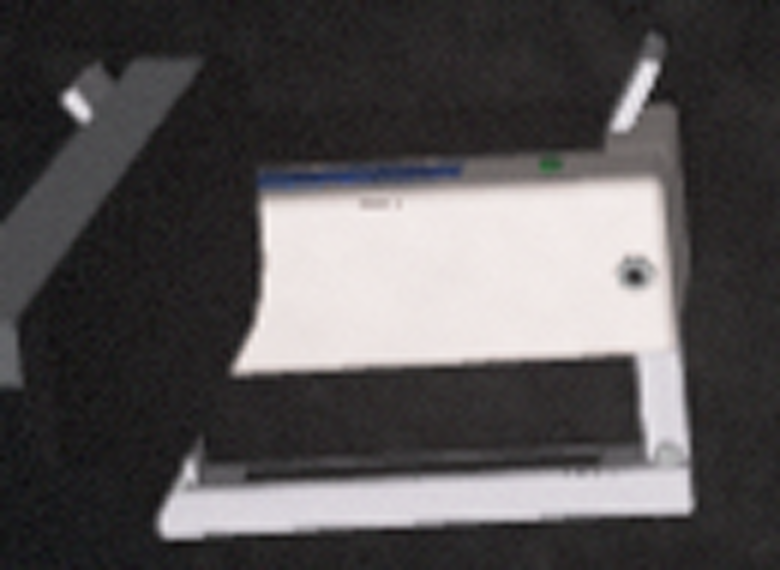

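The crops show the beam top's corners in scene crop c1 at (145,203), (375,40), (442,92) and (213,257). In wrist crop c2, the beam top's right edge runs (662,180) to (672,350), and the stop bar top spans (188,490)-(690,465) at the front and (158,537)-(692,512) at the back.

```bash
python3 - <<'E'
from h import *
st=telemetry.read_state()
S=lambda p:np.array(p)/5+[230,190]-.4
W=lambda p:np.array(p)/6+[145,250]-.4
P=lambda t,v:print(t,v.round(1)[:2])
for p in [(145,203),(375,40),(442,92),(213,257)]: P('s beam',ray('scene',S(p),35))
P('s mid',np.mean([ray('scene',S(p),35) for p in [(145,203),(375,40),(442,92),(213,257)]],0))
P('s stopright',ray('scene',S((543,218)),10))
P('s screws',ray('scene',S((188,217)),35));P('s screws',ray('scene',S((398,70)),35))
for p in [(662,180),(672,350),(262,195),(232,375),(634,271)]: P('w beam',ray('wrist',W(p),35,st))
for p in [(188,490),(690,465),(158,537),(692,512)]: P('w stop',ray('wrist',W(p),10,st))
for n,p in dict(ind=(348,393),drop=(485,297),flask=(527,370)).items(): P(n,ray('scene',np.array(p)/1.4,0))
E
```

```text
s beam [ 518.1 -122. ]
s beam [ 642.3 -113.3]
s beam [ 643.5 -152. ]
s beam [ 521.3 -159.3]
s mid [ 581.3 -136.7]
s stopright [ 644.7 -210.5]
s screws [ 526.3 -138. ]
s screws [ 638.2 -131.8]
w beam [ 642.4 -114.2]
w beam [ 643.5 -152.3]
w beam [ 563.6 -117.5]
w beam [ 554.2 -158.1]
w beam [ 636.3 -134.3]
w stop [ 533.  -204.2]
w stop [ 644.5 -197.7]
w stop [ 525.2 -216.5]
w stop [ 644.7 -209.9]
ind [ 446.8 -181.6]
drop [ 703.5 -174.9]
flask [ 652.8 -305.6]
```

```bash
python3 - <<'E'
from h import *
for n,p in dict(grey=(420,150),brown=(468,175),tray=(458,210),traycorner=(548,272)).items(): print(n,ray('scene',np.array(p)/1.4,0).round())
sx=np.array([.055,-.9985]);sy=np.array([.9985,.055]);o=np.array([581.5,-136.])
c=np.array([[530.2,152.5],[608.6,172.9],[640.8,53.3],[563.1,32.4]])
print(((c-o)@sx).round(),((c-o)@sy).round())
for l,s in [(95,-225),(54,-225)]: print(l,s,o+s*sx+l*sy)
E
```

```text
grey [871. 163.   0.]
brown [886.  52.   0.]
tray [808.  -6.   0.]
traycorner [ 813. -200.   -0.]
[-291. -307. -186. -169.] [-35.  44.  70.  -9.]
95 -225 [663.9825  93.8875]
54 -225 [623.044   91.6325]
```

Call:
send_rows --plan '[{"grip":60,"x":0.475,"y":0.08,"z":0.6,"wx":0,"wy":0,"wz":1},{"grip":60,"x":0.475,"y":0.08,"z":0.6,"wx":0,"wy":0,"wz":1},{"grip":60,"x":0.475,"y":0.08,"z":0.6,"wx":0,"wy":0,"wz":1},{"grip":60,"x":0.475,"y":0.08,"z":0.6,"wx":0,"wy":0,"wz":1},{"grip":60,"x":0.475,"y":0.08,"z":0.6,"wx":0,"wy":0,"wz":1},{"grip":60,"x":0.475,"y":0.08,"z":0.6,"wx":0,"wy":0,"wz":1},{"grip":60,"x":0.475,"y":0.08,"z":0.6,"wx":0,"wy":0,"wz":1},{"grip":60,"x":0.475,"y":0.08,"z":0.6,"wx":0,"wy":0,"wz":1},{"grip":60,"x":0.475,"y":0.08,"z":0.6,"wx":0,"wy":0,"wz":1},{"grip":60,"x":0.475,"y":0.08,"z":0.6,"wx":0,"wy":0,"wz":1}]'

```text
time: 0.93
tcp_pos: [691.6, 93.7, 112.5]
ee_rot: [0.86, 0.51, 0.001, 0.0]
force: [0.5, -0.4, -0.3]
gripper_width: 60.3
gripper_force: 0.0
```

Call:
send_rows --plan '[{"grip":60,"x":0,"y":0,"z":0,"wx":0,"wy":0,"wz":1},{"grip":60,"x":0,"y":0,"z":0,"wx":0,"wy":0,"wz":1},{"grip":60,"x":0,"y":0,"z":0,"wx":0,"wy":0,"wz":1},{"grip":60,"x":0,"y":0,"z":0,"wx":0,"wy":0,"wz":1},{"grip":60,"x":0,"y":0,"z":0,"wx":0,"wy":0,"wz":1},{"grip":60,"x":0,"y":0,"z":0,"wx":0,"wy":0,"wz":1},{"grip":60,"x":0,"y":0,"z":0,"wx":0,"wy":0,"wz":1},{"grip":60,"x":0,"y":0,"z":0,"wx":0,"wy":0,"wz":1},{"grip":60,"x":0,"y":0,"z":0,"wx":0,"wy":0,"wz":1},{"grip":60,"x":0,"y":0,"z":0,"wx":0,"wy":0,"wz":1}]'

```text
time: 1.77
tcp_pos: [691.0, 94.8, 111.4]
ee_rot: [0.959, 0.282, 0.0, -0.0]
force: [0.1, 0.2, 0.4]
gripper_width: 60.1
gripper_force: 0.0
```

Call:
send_rows --plan '[{"grip":60,"x":0,"y":0,"z":0,"wx":0,"wy":0,"wz":1},{"grip":60,"x":0,"y":0,"z":0,"wx":0,"wy":0,"wz":1},{"grip":60,"x":0,"y":0,"z":0,"wx":0,"wy":0,"wz":1},{"grip":60,"x":0,"y":0,"z":0,"wx":0,"wy":0,"wz":1},{"grip":60,"x":0,"y":0,"z":0,"wx":0,"wy":0,"wz":1},{"grip":60,"x":0,"y":0,"z":0,"wx":0,"wy":0,"wz":1},{"grip":60,"x":0,"y":0,"z":0,"wx":0,"wy":0,"wz":1},{"grip":60,"x":0,"y":0,"z":0,"wx":0,"wy":0,"wz":1},{"grip":60,"x":0,"y":0,"z":0,"wx":0,"wy":0,"wz":1},{"grip":60,"x":0,"y":0,"z":0,"wx":0,"wy":0,"wz":1}]'

```text
time: 2.6
tcp_pos: [691.0, 94.9, 111.4]
ee_rot: [0.999, 0.036, 0.0, -0.0]
force: [-0.5, -0.5, -0.2]
gripper_width: 59.9
gripper_force: 0.0
```

Call:
send_rows --plan '[{"grip":60,"x":0,"y":0,"z":0.1,"wx":0,"wy":0,"wz":0.03},{"grip":60,"x":0,"y":0,"z":0.2,"wx":0,"wy":0,"wz":0.03},{"grip":60,"x":0,"y":0,"z":0.3,"wx":0,"wy":0,"wz":0.03},{"grip":60,"x":0,"y":0,"z":0.4,"wx":0,"wy":0,"wz":0.03},{"grip":60,"x":0,"y":0,"z":0.45,"wx":0,"wy":0,"wz":0.03},{"grip":60,"x":0,"y":0,"z":0.49,"wx":0,"wy":0,"wz":0.03},{"grip":60,"x":0,"y":0,"z":0.52,"wx":0,"wy":0,"wz":0.03},{"grip":60,"x":0,"y":0,"z":0.53,"wx":0,"wy":0,"wz":0.03},{"grip":60,"x":0,"y":0,"z":0.53,"wx":0,"wy":0,"wz":0.03},{"grip":60,"x":0,"y":0,"z":0.53,"wx":0,"wy":0,"wz":0.03}]'

```text
time: 3.43
tcp_pos: [691.6, 95.0, 6.1]
ee_rot: [1.0, 0.028, 0.001, -0.0]
force: [-0.2, -0.7, -0.1]
gripper_width: 59.7
gripper_force: 0.0
```

```bash
python3 - <<'E'
from h import *
st=shot('wrist','w2.png',s=1.4); print(st['tcp_pos'],st['force'])
E
```

```text
[691.56751684  94.97801389   6.1320517 ] [-0.2321215  -0.67741912 -0.07461709]
```

View pics/w2.png

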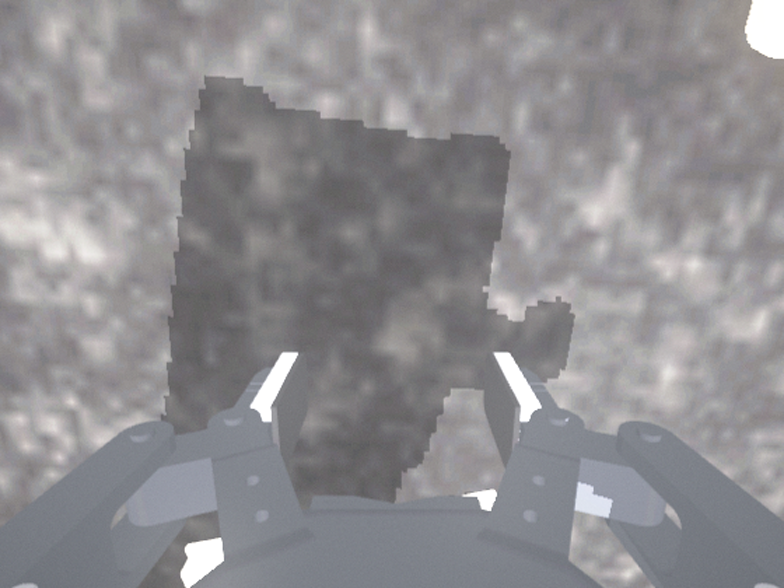

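The view faces away from the plate, whose white edge shows only at the bottom (490,495). The fingertips are at (298,352) and (495,352), about 8 mm farther back than the TCP at this opening, so I'll lower another 8 mm while watching the force.

Call:
send_rows --plan '[{"grip":60,"x":0,"y":0,"z":0.005,"wx":0,"wy":0,"wz":0},{"grip":60,"x":0,"y":0,"z":0.01,"wx":0,"wy":0,"wz":0},{"grip":60,"x":0,"y":0,"z":0.015,"wx":0,"wy":0,"wz":0},{"grip":60,"x":0,"y":0,"z":0.02,"wx":0,"wy":0,"wz":0},{"grip":60,"x":0,"y":0,"z":0.025,"wx":0,"wy":0,"wz":0},{"grip":60,"x":0,"y":0,"z":0.03,"wx":0,"wy":0,"wz":0},{"grip":60,"x":0,"y":0,"z":0.035,"wx":0,"wy":0,"wz":0},{"grip":60,"x":0,"y":0,"z":0.04,"wx":0,"wy":0,"wz":0},{"grip":60,"x":0,"y":0,"z":0.04,"wx":0,"wy":0,"wz":0},{"grip":60,"x":0,"y":0,"z":0.04,"wx":0,"wy":0,"wz":0}]'

```text
time: 4.32
tcp_pos: [690.9, 95.0, -2.8]
ee_rot: [1.0, 0.028, -0.0, -0.0]
force: [-0.7, 0.6, 0.4]
gripper_width: 60.1
gripper_force: 0.0
```

```bash
python3 - <<'E'
from h import *
st=shot('side','d1.png',s=1.4); print(st['tcp_pos'],st['force'])
E
```

```text
[690.94700464  95.00228684  -2.79878535] [-0.73111875  0.64936646  0.44587956]
```

View pics/d1.png

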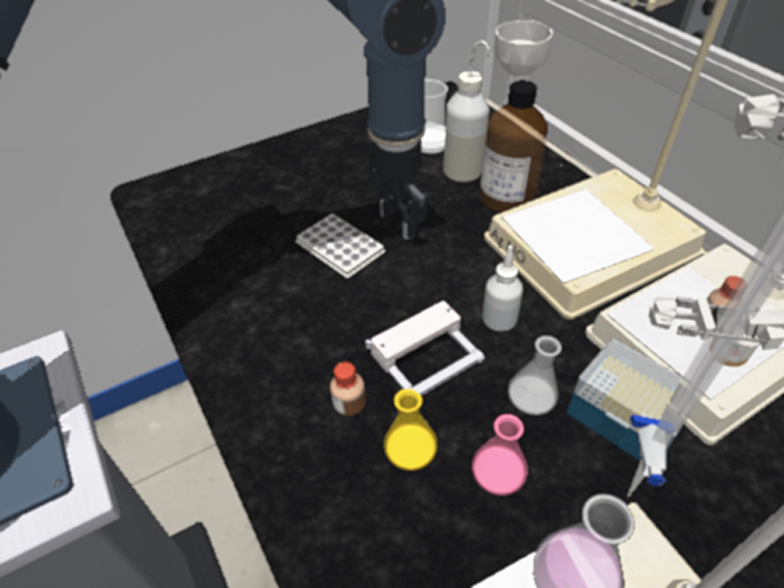

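Nothing is touching. The plate is at (340,245) with the fingers on its +x side at (405,225). Next I'll push the plate's long side square and onto the centre line.

Call:
send_rows --plan '[{"grip":60,"x":-0.03,"y":0,"z":0,"wx":0,"wy":0,"wz":0},{"grip":60,"x":-0.06,"y":0,"z":0,"wx":0,"wy":0,"wz":0},{"grip":60,"x":-0.09,"y":0,"z":0,"wx":0,"wy":0,"wz":0},{"grip":60,"x":-0.11,"y":0,"z":0,"wx":0,"wy":0,"wz":0},{"grip":60,"x":-0.13,"y":0,"z":0,"wx":0,"wy":0,"wz":0},{"grip":60,"x":-0.15,"y":0,"z":0,"wx":0,"wy":0,"wz":0},{"grip":60,"x":-0.165,"y":0,"z":0,"wx":0,"wy":0,"wz":0},{"grip":60,"x":-0.18,"y":0,"z":0,"wx":0,"wy":0,"wz":0},{"grip":60,"x":-0.19,"y":0,"z":0,"wx":0,"wy":0,"wz":0},{"grip":60,"x":-0.2,"y":0,"z":0,"wx":0,"wy":0,"wz":0}]'

```text
time: 5.2
tcp_pos: [650.9, 92.7, -2.7]
ee_rot: [1.0, 0.028, 0.0, 0.0]
force: [0.1, -0.4, -0.1]
gripper_width: 60.2
gripper_force: 0.0
```

Call:
send_rows --plan '[{"grip":60,"x":-0.013,"y":0,"z":0,"wx":0,"wy":0,"wz":0},{"grip":60,"x":-0.026,"y":0,"z":0,"wx":0,"wy":0,"wz":0},{"grip":60,"x":-0.039,"y":0,"z":0,"wx":0,"wy":0,"wz":0},{"grip":60,"x":-0.052,"y":0,"z":0,"wx":0,"wy":0,"wz":0},{"grip":60,"x":-0.065,"y":0,"z":0,"wx":0,"wy":0,"wz":0},{"grip":60,"x":-0.078,"y":0,"z":0,"wx":0,"wy":0,"wz":0},{"grip":60,"x":-0.091,"y":0,"z":0,"wx":0,"wy":0,"wz":0},{"grip":60,"x":-0.104,"y":0,"z":0,"wx":0,"wy":0,"wz":0},{"grip":60,"x":-0.117,"y":0,"z":0,"wx":0,"wy":0,"wz":0},{"grip":60,"x":-0.13,"y":0,"z":0,"wx":0,"wy":0,"wz":0}]'

```text
time: 6.03
tcp_pos: [624.8, 91.3, -2.7]
ee_rot: [1.0, 0.028, 0.0, 0.0]
force: [1.3, -0.3, 0.7]
gripper_width: 60.1
gripper_force: 0.3
```

```bash
python3 - <<'E'
from h import *
st=shot('scene','s2.png',crop=(150,110,350,260),s=4); print(st['tcp_pos'],st['force'])
E
```

```text
[624.84937062  91.29972569  -2.69471507] [ 1.26754934 -0.2809467   0.73692368]
```

View pics/s2.png

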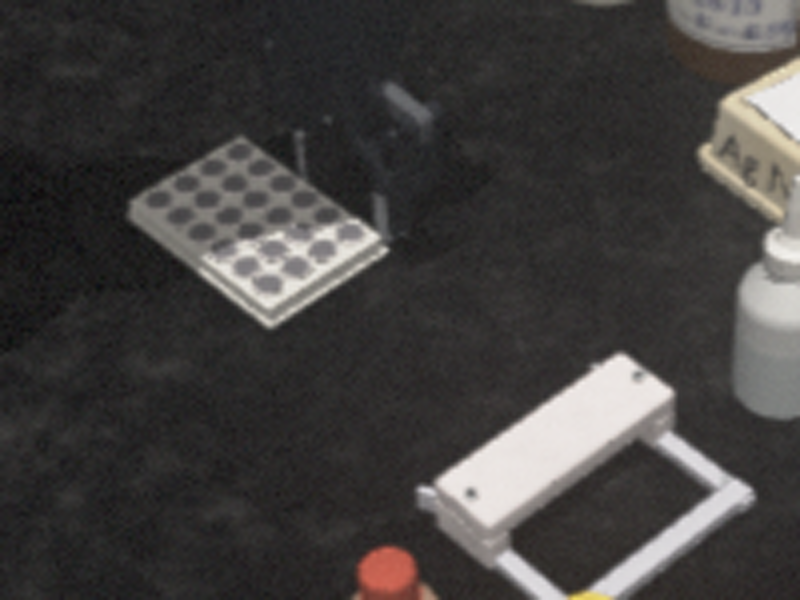

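The plate now looks aligned. Its top corners in the crop are (132,205), (238,137), (386,243) and (270,318).

```bash
cat >> h.py <<'E'
sx=np.array([.055,-.9985]);sy=np.array([.9985,.055]);o=np.array([581.5,-136.])
def sl(p): p=np.array(p)[:2]-o; return np.array([p@sx,p@sy]).round(1)
E
python3 - <<'E'
from h import *
for p in [(132,205),(238,137),(386,243),(270,318)]: print(sl(ray('scene',np.array(p)/4+[150,110]-.4,14.5)))
for p in [(437,485),(620,352),(674,395),(490,528)]: print('beam',sl(ray('scene',np.array(p)/4+[150,110]-.4,35)))
print(sl(telemetry.read_state()['tcp_pos']))
E
```

```text
[-303.9  -42.1]
[-310.7   37.4]
[-181.2   41.6]
[-178.4  -40.9]
beam [-15.9 -63.3]
beam [-19.3  61.9]
beam [20.1 60.5]
beam [ 20.9 -62.5]
[-224.6   55.2]
```

Call:
send_rows --plan '[{"grip":60,"x":0.05,"y":0,"z":0,"wx":0,"wy":0,"wz":0},{"grip":60,"x":0.12,"y":0,"z":0,"wx":0,"wy":0,"wz":0},{"grip":60,"x":0.2,"y":0,"z":-0.05,"wx":0,"wy":0,"wz":0},{"grip":60,"x":0.2,"y":0,"z":-0.2,"wx":0,"wy":0,"wz":0},{"grip":60,"x":0.2,"y":0,"z":-0.4,"wx":0,"wy":0,"wz":0},{"grip":60,"x":0.2,"y":0,"z":-0.5,"wx":0,"wy":0,"wz":0},{"grip":60,"x":0.2,"y":0,"z":-0.5,"wx":0,"wy":0,"wz":-0.2},{"grip":60,"x":0.2,"y":0,"z":-0.5,"wx":0,"wy":0,"wz":-0.4},{"grip":60,"x":0.2,"y":0,"z":-0.5,"wx":0,"wy":0,"wz":-0.54},{"grip":60,"x":0.2,"y":0,"z":-0.5,"wx":0,"wy":0,"wz":-0.54}]'

```text
time: 6.92
tcp_pos: [664.8, 93.5, 97.5]
ee_rot: [0.987, 0.164, -0.0, -0.0]
force: [0.3, -0.1, -0.4]
gripper_width: 60.1
gripper_force: 0.0
```

Call:
send_rows --plan '[{"grip":50,"x":0,"y":0,"z":0,"wx":0,"wy":0,"wz":-1},{"grip":50,"x":0,"y":0,"z":0,"wx":0,"wy":0,"wz":-1},{"grip":50,"x":0,"y":0,"z":0,"wx":0,"wy":0,"wz":-1},{"grip":50,"x":0,"y":0,"z":0,"wx":0,"wy":0,"wz":-1},{"grip":50,"x":0,"y":0,"z":0,"wx":0,"wy":0,"wz":-1},{"grip":50,"x":0,"y":0,"z":0,"wx":0,"wy":0,"wz":-1},{"grip":50,"x":0,"y":0,"z":0,"wx":0,"wy":0,"wz":-1},{"grip":50,"x":0,"y":0,"z":0,"wx":0,"wy":0,"wz":-1},{"grip":50,"x":0,"y":0,"z":0,"wx":0,"wy":0,"wz":-1},{"grip":50,"x":0,"y":0,"z":0,"wx":0,"wy":0,"wz":-1}]'

```text
time: 7.75
tcp_pos: [665.0, 93.8, 97.2]
ee_rot: [0.916, 0.401, -0.0, 0.0]
force: [-0.1, 0.9, -1.0]
gripper_width: 49.8
gripper_force: 0.0
```

Call:
send_rows --plan '[{"grip":50,"x":0,"y":0,"z":0,"wx":0,"wy":0,"wz":-1},{"grip":50,"x":0,"y":0,"z":0,"wx":0,"wy":0,"wz":-1},{"grip":50,"x":0,"y":0,"z":0,"wx":0,"wy":0,"wz":-1},{"grip":50,"x":0,"y":0,"z":0,"wx":0,"wy":0,"wz":-1},{"grip":50,"x":0,"y":0,"z":0,"wx":0,"wy":0,"wz":-1},{"grip":50,"x":0,"y":0,"z":0,"wx":0,"wy":0,"wz":-1},{"grip":50,"x":0,"y":0,"z":0,"wx":0,"wy":0,"wz":-1},{"grip":50,"x":0,"y":0,"z":0,"wx":0,"wy":0,"wz":-1},{"grip":50,"x":0,"y":0,"z":0,"wx":0,"wy":0,"wz":-1},{"grip":50,"x":0,"y":0,"z":0,"wx":0,"wy":0,"wz":-1}]'

```text
time: 8.58
tcp_pos: [665.0, 93.7, 97.3]
ee_rot: [0.789, 0.615, -0.0, 0.0]
force: [0.1, -0.3, 0.2]
gripper_width: 49.9
gripper_force: 0.0
```

```bash
python3 - <<'E'
from h import *
st=telemetry.read_state(); M=R.from_quat(st['ee_rot']).as_matrix(); print(st['tcp_pos'],np.arctan2(M[1,0],M[0,0]), M.T@(np.array([563,198.5,0])-st['tcp_pos'])/200)
E
```

```text
[664.99423443  93.7231549   97.25104701] 1.3247522363141786 [ 0.38396325 -0.62219091  0.48623053]
```

Call:
send_rows --plan '[{"grip":50,"x":0.384,"y":-0.622,"z":0,"wx":0,"wy":0,"wz":-0.602},{"grip":50,"x":0.384,"y":-0.622,"z":0,"wx":0,"wy":0,"wz":-0.602},{"grip":50,"x":0.384,"y":-0.622,"z":0,"wx":0,"wy":0,"wz":-0.602},{"grip":50,"x":0.384,"y":-0.622,"z":0,"wx":0,"wy":0,"wz":-0.602},{"grip":50,"x":0.384,"y":-0.622,"z":0,"wx":0,"wy":0,"wz":-0.602},{"grip":50,"x":0.384,"y":-0.622,"z":0,"wx":0,"wy":0,"wz":-0.602},{"grip":50,"x":0.384,"y":-0.622,"z":0,"wx":0,"wy":0,"wz":-0.602},{"grip":50,"x":0.384,"y":-0.622,"z":0,"wx":0,"wy":0,"wz":-0.602},{"grip":50,"x":0.384,"y":-0.622,"z":0,"wx":0,"wy":0,"wz":-0.602},{"grip":50,"x":0.384,"y":-0.622,"z":0,"wx":0,"wy":0,"wz":-0.602}]'

```text
time: 9.42
tcp_pos: [563.6, 197.2, 97.2]
ee_rot: [0.688, 0.726, -0.0, 0.0]
force: [0.4, -0.3, 0.1]
gripper_width: 50.6
gripper_force: 0.0
```

Call:
send_rows --plan '[{"grip":50,"x":0,"y":0,"z":0.1,"wx":0,"wy":0,"wz":0},{"grip":50,"x":0,"y":0,"z":0.2,"wx":0,"wy":0,"wz":0},{"grip":50,"x":0,"y":0,"z":0.3,"wx":0,"wy":0,"wz":0},{"grip":50,"x":0,"y":0,"z":0.38,"wx":0,"wy":0,"wz":0},{"grip":50,"x":0,"y":0,"z":0.42,"wx":0,"wy":0,"wz":0},{"grip":50,"x":0,"y":0,"z":0.45,"wx":0,"wy":0,"wz":0},{"grip":50,"x":0,"y":0,"z":0.465,"wx":0,"wy":0,"wz":0},{"grip":50,"x":0,"y":0,"z":0.475,"wx":0,"wy":0,"wz":0},{"grip":50,"x":0,"y":0,"z":0.485,"wx":0,"wy":0,"wz":0},{"grip":50,"x":0,"y":0,"z":0.49,"wx":0,"wy":0,"wz":0}]'

```text
time: 10.25
tcp_pos: [563.4, 198.3, -0.2]
ee_rot: [0.687, 0.727, 0.0, 0.0]
force: [0.0, 0.4, 0.4]
gripper_width: 49.3
gripper_force: 0.0
```

```bash
python3 - <<'E'
from h import *
st=shot('scene','s3.png'); M=R.from_quat(st['ee_rot']).as_matrix(); print(st['tcp_pos'],st['force'],np.arctan2(M[1,0],M[0,0]),sl(st['tcp_pos']))
E
```

```text
[ 5.63409836e+02  1.98346785e+02 -2.00375966e-01] [0.0478514  0.35026446 0.44018286] 1.6266450209360723 [-3.348e+02  3.000e-01]
```

Call:
send_rows --plan '[{"grip":50,"x":-0.03,"y":0,"z":0,"wx":0,"wy":0,"wz":0},{"grip":50,"x":-0.05,"y":0,"z":0,"wx":0,"wy":0,"wz":0},{"grip":50,"x":-0.07,"y":0,"z":0,"wx":0,"wy":0,"wz":0},{"grip":50,"x":-0.09,"y":0,"z":0,"wx":0,"wy":0,"wz":0},{"grip":50,"x":-0.12,"y":0,"z":0,"wx":0,"wy":0,"wz":0},{"grip":50,"x":-0.15,"y":0,"z":0,"wx":0,"wy":0,"wz":0},{"grip":50,"x":-0.18,"y":0,"z":0,"wx":0,"wy":0,"wz":0},{"grip":50,"x":-0.21,"y":0,"z":0,"wx":0,"wy":0,"wz":0},{"grip":50,"x":-0.24,"y":0,"z":0,"wx":0,"wy":0,"wz":0},{"grip":50,"x":-0.27,"y":0,"z":0,"wx":0,"wy":0,"wz":0}]'

```text
time: 11.13
tcp_pos: [566.0, 143.6, -0.7]
ee_rot: [0.687, 0.727, -0.0, -0.0]
force: [-0.8, 0.4, 0.8]
gripper_width: 50.0
gripper_force: 0.6
```

Call:
send_rows --plan '[{"grip":50,"x":-0.04,"y":0,"z":0,"wx":0,"wy":0,"wz":0},{"grip":50,"x":-0.08,"y":0,"z":0,"wx":0,"wy":0,"wz":0},{"grip":50,"x":-0.12,"y":0,"z":0,"wx":0,"wy":0,"wz":0},{"grip":50,"x":-0.16,"y":0,"z":0,"wx":0,"wy":0,"wz":0},{"grip":50,"x":-0.2,"y":0,"z":0,"wx":0,"wy":0,"wz":0},{"grip":50,"x":-0.24,"y":0,"z":0,"wx":0,"wy":0,"wz":0},{"grip":50,"x":-0.28,"y":0,"z":0,"wx":0,"wy":0,"wz":0},{"grip":50,"x":-0.32,"y":0,"z":0,"wx":0,"wy":0,"wz":0},{"grip":50,"x":-0.36,"y":0,"z":0,"wx":0,"wy":0,"wz":0},{"grip":50,"x":-0.4,"y":0,"z":0,"wx":0,"wy":0,"wz":0}]'

```text
time: 11.97
tcp_pos: [570.5, 63.7, -0.7]
ee_rot: [0.687, 0.727, -0.0, -0.0]
force: [-1.1, 2.2, -0.4]
gripper_width: 50.2
gripper_force: 0.6
```

```bash
python3 - <<'E'
from h import *
st=shot('scene','s4.png',crop=(180,130,340,250),s=5); print(st['tcp_pos'],st['force'],sl(st['tcp_pos']))
E
```

```text
[570.49148306  63.65422643  -0.71249884] [-1.07716026  2.24001623 -0.43048768] [-200.   -0.]
```

View pics/s4.png

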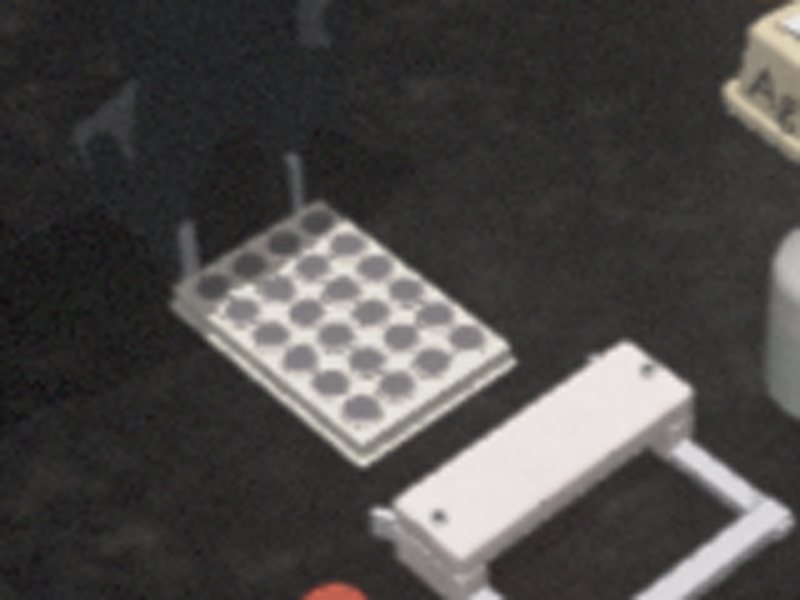

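The plate is square to the bridge. Its bottom corners are (178,308), (363,466) and (516,360), and its top corners are (176,295), (322,202), (512,348) and (365,445).

```bash
python3 - <<'E'
from h import *
C=lambda p:np.array(p)/5+[180,130]-.4
for p in [(178,293),(322,202),(510,347),(365,444)]: print(sl(ray('scene',C(p),14.5)))
for p in [(363,466),(516,360)]: print('bot',sl(ray('scene',C(p),0)))
for p in [(392,504),(627,340),(693,390),(462,562)]: print('beam',sl(ray('scene',C(p),35)))
E
```

```text
[-183.4  -42.1]
[-185.3   39. ]
[-63.1  38.8]
[-63.1 -40.1]
bot [-65.  -40.6]
bot [-66.2  44.9]
beam [-17.9 -63.7]
beam [-18.8  62.5]
beam [18.9 62.1]
beam [ 21.5 -63.3]
```

Call:
send_rows --plan '[{"grip":50,"x":-0.03,"y":0,"z":0,"wx":0,"wy":0,"wz":0},{"grip":50,"x":-0.06,"y":0,"z":0,"wx":0,"wy":0,"wz":0},{"grip":50,"x":-0.09,"y":0,"z":0,"wx":0,"wy":0,"wz":0},{"grip":50,"x":-0.12,"y":0,"z":0,"wx":0,"wy":0,"wz":0},{"grip":50,"x":-0.15,"y":0,"z":0,"wx":0,"wy":0,"wz":0},{"grip":50,"x":-0.18,"y":0,"z":0,"wx":0,"wy":0,"wz":0},{"grip":50,"x":-0.21,"y":0,"z":0,"wx":0,"wy":0,"wz":0},{"grip":50,"x":-0.24,"y":0,"z":0,"wx":0,"wy":0,"wz":0},{"grip":50,"x":-0.27,"y":0,"z":0,"wx":0,"wy":0,"wz":0},{"grip":50,"x":-0.3,"y":0,"z":0,"wx":0,"wy":0,"wz":0}]'

```text
time: 12.85
tcp_pos: [573.8, 3.9, -0.7]
ee_rot: [0.687, 0.727, -0.0, -0.0]
force: [0.1, -0.0, -0.3]
gripper_width: 49.7
gripper_force: 0.3
```

Call:
send_rows --plan '[{"grip":50,"x":-0.03,"y":0,"z":0,"wx":0,"wy":0,"wz":0},{"grip":50,"x":-0.06,"y":0,"z":0,"wx":0,"wy":0,"wz":0},{"grip":50,"x":-0.09,"y":0,"z":0,"wx":0,"wy":0,"wz":0},{"grip":50,"x":-0.12,"y":0,"z":0,"wx":0,"wy":0,"wz":0},{"grip":50,"x":-0.15,"y":0,"z":0,"wx":0,"wy":0,"wz":0},{"grip":50,"x":-0.18,"y":0,"z":0,"wx":0,"wy":0,"wz":0},{"grip":50,"x":-0.2,"y":0,"z":0,"wx":0,"wy":0,"wz":0},{"grip":50,"x":-0.22,"y":0,"z":0,"wx":0,"wy":0,"wz":0},{"grip":50,"x":-0.235,"y":0,"z":0,"wx":0,"wy":0,"wz":0},{"grip":50,"x":-0.25,"y":0,"z":0,"wx":0,"wy":0,"wz":0}]'

```text
time: 13.68
tcp_pos: [576.7, -45.6, -0.7]
ee_rot: [0.687, 0.727, 0.0, -0.0]
force: [-0.3, 0.7, -0.4]
gripper_width: 50.1
gripper_force: 0.3
```

Call:
send_rows --plan '[{"grip":50,"x":-0.005,"y":0,"z":0,"wx":0,"wy":0,"wz":0},{"grip":50,"x":-0.01,"y":0,"z":0,"wx":0,"wy":0,"wz":0},{"grip":50,"x":-0.015,"y":0,"z":0,"wx":0,"wy":0,"wz":0},{"grip":50,"x":-0.02,"y":0,"z":0,"wx":0,"wy":0,"wz":0},{"grip":50,"x":-0.025,"y":0,"z":0,"wx":0,"wy":0,"wz":0},{"grip":50,"x":-0.03,"y":0,"z":0,"wx":0,"wy":0,"wz":0},{"grip":50,"x":-0.035,"y":0,"z":0,"wx":0,"wy":0,"wz":0},{"grip":50,"x":-0.04,"y":0,"z":0,"wx":0,"wy":0,"wz":0},{"grip":50,"x":-0.045,"y":0,"z":0,"wx":0,"wy":0,"wz":0},{"grip":50,"x":-0.05,"y":0,"z":0,"wx":0,"wy":0,"wz":0}]'

```text
time: 14.52
tcp_pos: [577.2, -55.5, -0.7]
ee_rot: [0.687, 0.727, 0.0, 0.0]
force: [0.8, 0.5, -0.7]
gripper_width: 50.1
gripper_force: 0.4
```

Call:
send_rows --plan '[{"grip":50,"x":-0.003,"y":0,"z":0,"wx":0,"wy":0,"wz":0},{"grip":50,"x":-0.006,"y":0,"z":0,"wx":0,"wy":0,"wz":0},{"grip":50,"x":-0.009,"y":0,"z":0,"wx":0,"wy":0,"wz":0},{"grip":50,"x":-0.012,"y":0,"z":0,"wx":0,"wy":0,"wz":0},{"grip":50,"x":-0.015,"y":0,"z":0,"wx":0,"wy":0,"wz":0},{"grip":50,"x":-0.018,"y":0,"z":0,"wx":0,"wy":0,"wz":0},{"grip":50,"x":-0.021,"y":0,"z":0,"wx":0,"wy":0,"wz":0},{"grip":50,"x":-0.024,"y":0,"z":0,"wx":0,"wy":0,"wz":0},{"grip":50,"x":-0.027,"y":0,"z":0,"wx":0,"wy":0,"wz":0},{"grip":50,"x":-0.03,"y":0,"z":0,"wx":0,"wy":0,"wz":0}]'

```text
time: 15.35
tcp_pos: [577.5, -61.4, -0.7]
ee_rot: [0.687, 0.727, 0.0, -0.0]
force: [-0.8, 0.4, -0.5]
gripper_width: 50.1
gripper_force: 0.4
```

TCP is at s = -75 with no stop contact yet, so I'll keep going slowly.

Call:
send_rows --plan '[{"grip":50,"x":-0.002,"y":0,"z":0,"wx":0,"wy":0,"wz":0},{"grip":50,"x":-0.004,"y":0,"z":0,"wx":0,"wy":0,"wz":0},{"grip":50,"x":-0.006,"y":0,"z":0,"wx":0,"wy":0,"wz":0},{"grip":50,"x":-0.008,"y":0,"z":0,"wx":0,"wy":0,"wz":0},{"grip":50,"x":-0.01,"y":0,"z":0,"wx":0,"wy":0,"wz":0},{"grip":50,"x":-0.012,"y":0,"z":0,"wx":0,"wy":0,"wz":0},{"grip":50,"x":-0.014,"y":0,"z":0,"wx":0,"wy":0,"wz":0},{"grip":50,"x":-0.016,"y":0,"z":0,"wx":0,"wy":0,"wz":0},{"grip":50,"x":-0.018,"y":0,"z":0,"wx":0,"wy":0,"wz":0},{"grip":50,"x":-0.02,"y":0,"z":0,"wx":0,"wy":0,"wz":0}]'

```text
time: 16.18
tcp_pos: [577.5, -63.0, -0.7]
ee_rot: [0.686, 0.727, 0.001, -0.001]
force: [-1.7, 9.7, 3.0]
gripper_width: 50.2
gripper_force: 5.0
```

```bash
python3 - <<'E'
from h import *
st=shot('scene','s5.png',crop=(220,170,350,270),s=6); print(st['tcp_pos'],st['force'],sl(st['tcp_pos']))
E
```

```text
[577.53005064 -63.00184013  -0.69078724] [-1.74776036  9.7071312   3.02311379] [-73.1   0.1]
```

View pics/s5.png

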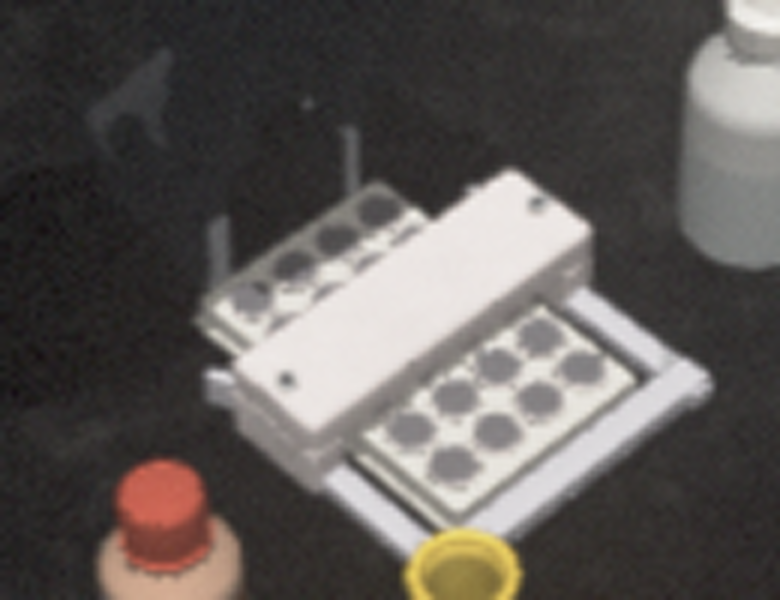

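The plate is under the beam, with its leading edge (470,510)-(640,380) along the stop bar, and the reaction has risen to 10 N. I'll press slightly more to square it, then draw straight back.

Call:
send_rows --plan '[{"grip":50,"x":-0.002,"y":0,"z":0,"wx":0,"wy":0,"wz":0},{"grip":50,"x":-0.003,"y":0,"z":0,"wx":0,"wy":0,"wz":0},{"grip":50,"x":-0.004,"y":0,"z":0,"wx":0,"wy":0,"wz":0},{"grip":50,"x":-0.004,"y":0,"z":0,"wx":0,"wy":0,"wz":0},{"grip":50,"x":-0.004,"y":0,"z":0,"wx":0,"wy":0,"wz":0},{"grip":50,"x":-0.004,"y":0,"z":0,"wx":0,"wy":0,"wz":0},{"grip":50,"x":-0.004,"y":0,"z":0,"wx":0,"wy":0,"wz":0},{"grip":50,"x":-0.004,"y":0,"z":0,"wx":0,"wy":0,"wz":0},{"grip":50,"x":-0.004,"y":0,"z":0,"wx":0,"wy":0,"wz":0},{"grip":50,"x":-0.004,"y":0,"z":0,"wx":0,"wy":0,"wz":0}]'

```text
time: 17.07
tcp_pos: [577.5, -63.0, -0.7]
ee_rot: [0.686, 0.727, 0.001, -0.001]
force: [-2.2, 11.6, 2.8]
gripper_width: 50.2
gripper_force: 5.5
```

Call:
send_rows --plan '[{"grip":50,"x":0.005,"y":0,"z":0,"wx":0,"wy":0,"wz":0},{"grip":50,"x":0.02,"y":0,"z":0,"wx":0,"wy":0,"wz":0},{"grip":50,"x":0.05,"y":0,"z":0,"wx":0,"wy":0,"wz":0},{"grip":50,"x":0.1,"y":0,"z":0,"wx":0,"wy":0,"wz":0},{"grip":50,"x":0.2,"y":0,"z":0,"wx":0,"wy":0,"wz":0},{"grip":50,"x":0.3,"y":0,"z":-0.05,"wx":0,"wy":0,"wz":0},{"grip":50,"x":0.45,"y":0,"z":-0.15,"wx":0,"wy":0,"wz":0},{"grip":50,"x":0.6,"y":0,"z":-0.3,"wx":0,"wy":0,"wz":0},{"grip":50,"x":0.6,"y":0,"z":-0.45,"wx":0,"wy":0,"wz":0},{"grip":50,"x":0.6,"y":0,"z":-0.5,"wx":0,"wy":0,"wz":0}]'

```text
time: 17.9
tcp_pos: [572.5, 57.3, 103.1]
ee_rot: [0.685, 0.728, 0.002, 0.001]
force: [-0.1, -0.5, -0.2]
gripper_width: 50.1
gripper_force: 0.0
```

```bash
python3 - <<'E'
from h import *
st=shot('wrist','w6.png',s=1.4); print(st['tcp_pos'],st['force'])
E
```

```text
[572.54693791  57.30334066 103.09015846] [-0.07181567 -0.48071635 -0.16035406]
```

View pics/w6.png

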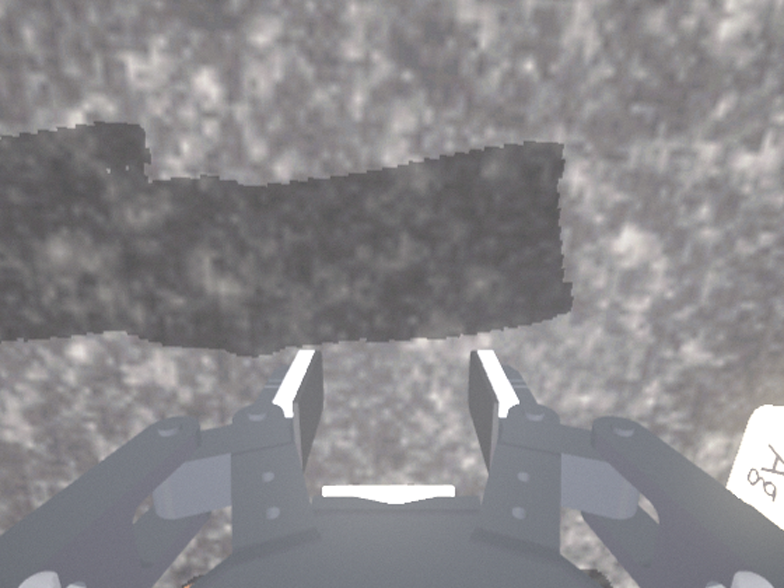

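The wrist view shows the plate's trailing edge level, from (322,486) to (455,486), clear of the fingers. I'll check this in numbers and confirm that the bottles and flask have not moved.

```bash
python3 - <<'E'
from h import *
st=shot('scene','s7.png'); 
a=cv2.imread('pics/raw_s1.png').astype(int);b=cv2.imread('pics/raw_s7.png').astype(int);c=cv2.imread('pics/raw_s5.png').astype(int)
def d(p,q,x0,y0,x1,y1): return np.abs(p-q)[y0:y1,x0:x1].mean().round(1)
for n,r in dict(ind=(232,245,265,286),drop=(330,155,362,216),flask=(355,210,396,270),plate_far=(285,220,328,256),stop=(300,225,335,260)).items(): print(n,'vs start',d(a,b,*r),'vs pressed',d(c,b,*r))
for p in [(325,486),(450,486)]: print(sl(ray('wrist',np.array(p)/1.4,14.5,st)))
E
```

```text
ind vs start 2.5 vs pressed 2.3
drop vs start 2.2 vs pressed 1.9
flask vs start 2.7 vs pressed 2.2
plate_far vs start 69.8 vs pressed 1.9
stop vs start 50.4 vs pressed 2.0
[-71.1 -39.8]
[-71.   37.1]
```

```bash
python3 - <<'E'
from h import *
C=lambda p:np.array(p)/6+[220,170]-.4
for p in [(462,512),(636,381),(205,303),(376,183)]: print('plate',sl(ray('scene',C(p),14.5)))
for p in [(712,383)]: print('stop outer corner',sl(ray('scene',C(p),10)))
b=cv2.cvtColor(cv2.imread('pics/raw_s7.png'),cv2.COLOR_BGR2GRAY)
# brightness along s across leading edge, z=12
m=cams.camera_model('scene');f=210/np.tan(np.radians(m['fov_y'])/2);K=np.array([[f,0,m['cx']],[0,f,m['cy']],[0,0,1.]])
for l in (-30,0,30):
    s=np.arange(50,82,2.); P=np.c_[o+s[:,None]*sx+l*sy,np.full(len(s),12.)]
    uv=cv2.projectPoints(P,np.ravel(m['rvec']),np.ravel(m['tvec']),K,None)[0].reshape(-1,1,2).astype(np.float32)
    print(l,cv2.remap(b,uv,None,cv2.INTER_LINEAR).ravel())
E
```

```text
plate [ 63.4 -39.7]
plate [63.4 38.4]
plate [-58.  -41.4]
plate [-59.8  37.7]
stop outer corner [78.4 58.7]
-30 [138 160 186 206 223 215 170 146 178 212 215 217 215 196 144 110]
0 [199 214 224 227 225 208 155 151 183 211 216 218 216 194 136  99]
30 [135 149 185 209 221 209 157 152 191 214 217 217 214 189 136 105]
```

```bash
python3 -c "
from cell import arm; print(arm.sign_off())"
```

```text
the job is handed in; nothing more can be done
None
```

The plate is pushed in under the bridge and rests squarely against the end stop, the arm is drawn back clear of everything, the bottles and flask have not moved, and the job is handed in at about 18 s.

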